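# Shut the spice tube, extend the keeper leg to its pointer, close the cam lever and hold

## Robot

A 7-joint arm with a two-finger parallel gripper is mounted at the origin on the work surface. World frame = base frame: x ahead of the robot, y to its left, z up, the work surface at z = 0. Lengths are in m, angles in rad, forces in N, time in s.
With the tool pointing down it reaches from about 0.4 to 0.9 m from the base axis. Payload 5.6 kg.
Tool frame: the origin (TCP) lies midway between the tips of the shut fingers; the grasp point (between the pads) lies 19 mm behind it; z points along the fingers, y is the line along which they close (so a half turn about z gives the same grasp; the last joint's range is limited). The gripper opens to 92 mm and grips with 3 to 60 N. Pads are 20 mm wide; open, the fingers measure 128 mm over their backs; the gripper's body (75 mm by 189 mm) begins 69 mm behind the grasp point.
Start: joints at [-1.246, 0.468, -0.012, 1.603, 0.006, 1.071, -0.056], TCP at [0.234, 0.607, 0.215] pointing down, gripper open.
Joint ranges: [-2.53, 2.53], [-0.31, 2.02], [-1.57, 1.55], [0.28, 2.44], [-1.29, 4.43], [0.15, 1.84], [-2.92, 2.92]. Speed limits (rad/s): [2.57, 2.57, 3.14, 3.14, 3.14, 3.14, 3.14].

## Interface

Orientations are given as a 3x3 rotation matrix whose columns are the frame's x, y, z axes.
In Python, from station import env, effector, solver, viewer, workorder, search_frame, tip_of gives the robot as it stands. Calls block until the motion is done:
- env.reach(position, orientation): joint-space move of the TCP to a pose.
- env.movel(position, frame=None, rate=0.15): straight line of the TCP; frame=None keeps the orientation; rate is the mean speed in m/s.
- env.goto_joints(angles): joint-space move.
- effector.release() and effector.grasp(squeeze=None): open the fingers fully, or close them until they stop; squeeze is the grip in N (None keeps the last).
- env.pause(seconds).
- solver.inverse_kinematics(position, orientation): joint angles nearest the present ones, or None.
- env.sense(): the state.
- viewer.read_camera(name): name is "side" or "top"; returns (picture, depth): 384x512x3 uint8, red, green, blue; 384x512 float32, m along the optical axis (not along the pixel's ray), 0 where there is no reading.
- viewer.camera_info(name): a dict with "intrinsics" (3x3 intrinsics, pixels), "eye" and "rotation" of the camera in the world. Camera axes: x right, y up, looking along -z (the intrinsics and any distortion apply to the point x, -y, -z); pixel columns grow to the right and rows downward; lengths in m; the calibration is good to about 2 mm. A picture is of the moment at which its call begins. camera_info takes no time and is no camera call.
A pose or a line that the arm cannot do raises env.PlanningError and nothing moves.
- workorder.finish_job(): hands the job in; it is judged then, once.
Trained networks look in the newest picture that a camera, given by its name, has taken for a name from the list of things; names that differ only in an ending like _2 or _b are one class to them, and where a whole thing is asked for, a point or a joint stands for the part that bears it (a point fixed in the world has none). Each returns a list of dicts, best first, with "score" (0 to 1); they miss things now and then, are a little off and sometimes report something else, mostly with a low value. They report only what shows in the picture. A call takes as long as a camera call.
- search_frame(camera, name): "at" ([x, y, z] in m, in world coordinates, good to about 4 mm: the middle of the surface that is visible of it).
- tip_of(camera, name): "at" ([x, y, z] in m, in world coordinates, good to about 4 mm: a listed point, or the origin of a listed thing).
The state is a dict: "t": time; "joint_positions": joint angles; "joint_velocities": joint speeds; "tau": joint torques, N m; "ee_pos": TCP position; "tcp_rot": TCP orientation; "wrist_force": force on the tool from outside, world axes, zero at the start; "moment": the same for the moment, N m; "gripper_width": finger opening in m; "grasp_force": force on a finger pad.
Only numpy, scipy, OpenCV 4.12 (cv2) and the standard library are available. Lean on these libraries where they do the work, as an engineer would, in place of code of your own. Each camera call takes 0.05 s, during which the arm holds its last target. There are 200 camera calls.

## Task

Press shut the one spice tube whose flip cap stands open. Then push the rack's spring-loaded sliding leg out over the caps until its upright crossplate is level with the steel pointer, and only there swing its cam lever fully closed against the leg while you hold it there. Finish while still holding: the leg at the pointer with sleeve and closed lever pinched together between the fingers, because a colleague still has to pin it; leave the other things on the shelf where they are.

Things in the scene. Friction and masses are not known exactly. Their poses are not given: they have to be found in the camera images.
- stand: spice rack screwed down: brown board 420 x 170 x 12 mm (x -215 to 205, y -110 to 60). Along its x axis: dark post at x=-172, fixed 15 mm aluminium tube (y=0, axis 100 mm above the shelf) to x=30, and a grey tube block (x 115 to 159, y -66 to 66, top 42 mm above the shelf). Origin on the shelf surface; x points along the leg, the way it extends, towards the spice tubes; z up.
- leg (a joint): travel of the sliding leg along the stand's +x, m: 0 = drawn home (start), stop at 0.11. A spring draws it home with 3 N at 0 and 6 N at 0.1, so it slides back as soon as it is let go; the lever, closed or not, does not stop it.
- yoke (a point): centre of the leg's upright crossplate, 100 mm above the shelf; at travel 0 at stand x=32.5, y=0 mm. Plate 5 mm thick (x), 130 wide (y), 78 to 110 mm above the shelf. Ahead of it (+x) a flat keeper plate, 120 mm wide, reaches 67 mm, 95 to 99 mm above the shelf; behind it is the sleeve. Fingers straddling the sleeve can push on its rear face.
- sleeve_mid (a point): middle of the leg's aluminium sleeve (62.5 mm behind point yoke), one rigid part with the crossplate: a 20 x 20 mm square tube on the leg's axis that runs 120 mm back (-x) from the crossplate, its sides at y=+10 and -10 mm, free all round (nothing above, 77 mm of air below).
- lever (a joint): cam lever angle, rad: 0 = fully closed, lying flat along the sleeve's -y side; starts open at 0.38 to 0.5 (stop 0.6). Stiff hinge, stays where it is left; about 3 N at the tip closes it.
- lever_pivot (a point): vertical pivot of the lever, at x=-53, y=-13.5 mm from yoke. The lever's dark steel paddle, 46 long, 6 thick, 24 mm tall (88 to 112 above the shelf). It runs from the pivot towards the crossplate. Closed: outer face at y=-16.5, sleeve plus lever 26.5 mm thick. Open: free end out to about y=-38. Closing the gripper across sleeve and paddle just behind the crossplate shuts it.
- lever_tip (a point): free end of the lever paddle, mid-thickness and mid-height; 7 mm behind point yoke (x) when closed.
- pointer: length mark: upright steel strip 4 mm thick, its head pointing at the leg, top 120 mm above the shelf, on the board at stand y=-90, its tip 15 mm beside the crossplate's end. Its x differs every time (leg travel needed 50 to 80 mm). Origin at its foot, 12 mm above the shelf, mid-thickness; axes as the stand. The leg is at the mark when point yoke has x=0 in this frame.
- cap_a (a joint): flip cap of spice tube a, rad: 0 = shut; this one starts open at 1.75 to 2.15, leaning away from the leg. Stiff hinge, stays where it is left; light to close (under 2 N).
- mouth_a (a point): centre of the shut cap's top on white spice tube a (cap open: that point in the air), 90 mm above the shelf. Tube 22 mm wide; cap a disc 26 wide, 8 thick, 32 mm long with its lip, hinged on the stand's +x side (line along y, 14.5 mm in +x, 83 mm above the shelf). Tubes stand at stand x=135, y=-44, 0, 44 mm; which is where changes.
- cap_b (a joint): flip cap of spice tube b, rad: 0 = shut; starts shut. Stiff hinge, stays where it is left; light to close (under 2 N).
- mouth_b (a point): centre of the shut cap's top on white spice tube b (cap open: that point in the air), 90 mm above the shelf. Tube 22 mm wide; cap a disc 26 wide, 8 thick, 32 mm long with its lip, hinged on the stand's +x side (line along y, 14.5 mm in +x, 83 mm above the shelf). Tubes stand at stand x=135, y=-44, 0, 44 mm; which is where changes.
- cap_c (a joint): flip cap of spice tube c, rad: 0 = shut; starts shut. Stiff hinge, stays where it is left; light to close (under 2 N).
- mouth_c (a point): centre of the shut cap's top on white spice tube c (cap open: that point in the air), 90 mm above the shelf. Tube 22 mm wide; cap a disc 26 wide, 8 thick, 32 mm long with its lip, hinged on the stand's +x side (line along y, 14.5 mm in +x, 83 mm above the shelf). Tubes stand at stand x=135, y=-44, 0, 44 mm; which is where changes.
- canister: stainless canister with clip-on lid, 94 mm wide, 131 mm tall, origin under its centre; bystander
- spoon_1: aluminium serving spoon 200 mm long, lying along the far side of the rack; bystander
- spoon_2: second aluminium serving spoon 200 mm long, lying across behind the rack's post end; bystander
- brush: hard silicone brush 180 mm long, lying on the robot's side of the rack; bystander
- cup: green ceramic cup, 76 mm wide, 80 mm tall, off the tube end of the rack; bystander
- salt_jar: glass salt jar 56 mm wide, 90 mm tall; bystander

How it is judged:
On the way, in this order (a step that is already met when the one before it is completed fails the run):
1. all caps shut while the leg is still home (value of joint each of cap_a, cap_b, cap_c below 0.12 rad and value of joint leg below 0.02 m), for 0.2 s.
2. leg out at the pointer (within 6 mm) with the lever still open (x of yoke in the frame of pointer between -0.006 and 0.006 m and value of joint lever above 0.2 rad), for 0.1 s.
3. lever closed with the leg at the pointer, sleeve and lever pinched (x of yoke in the frame of pointer between -0.006 and 0.006 m and value of joint lever below 0.06 rad and contact force between the fingers and leg_c2 above 3 N and contact force between the fingers and lever_c1 above 3 N), for 0.2 s.
At the end, for the whole second after the job is handed in: All three caps shut (under 0.12 rad), the crossplate's middle within 6 mm of the pointer along the leg, the lever closed (under 0.06 rad), and the fingers pressing on the sleeve and on the lever paddle with more than 3 N each (all of step 3 and value of joint each of cap_a, cap_b, cap_c below 0.12 rad); the arm keeps its last pose, push and grip.
It fails at once if the lever is closed (under 0.12 rad) with the leg more than 10 mm off the pointer (value of joint lever below 0.12 rad and (x of yoke in the frame of pointer below -0.01 m or x of yoke in the frame of pointer above 0.01 m)).
It fails at once if a bystander is moved by more than 30 mm (distance of any of canister, spoon_1, spoon_2, brush, cup, salt_jar from where it was at the start of the episode above 0.03 m).
It also fails if it takes over 45 s, if anything falls off the work surface, if the arm or the gripper's body presses on something with over 40 N, if the wrist force passes 120 N, or if a joint passes its speed limit or range.

## Working session

There is one attempt and no reset: what is moved stays moved. The work goes in short steps, each a Python script; the robot and the scene stay as the last script left them, time stands still between calls to the robot, and variables do not carry over. Pictures are saved under pics/ and viewed, at most 10 in all, crops included, and the job is handed in when it is done.

```bash
ls; mkdir -p pics; cat > h.py <<'E'
import numpy as np, cv2
from station import env, effector, solver, viewer, workorder, search_frame, tip_of
def snap(n,f):
    p,d=viewer.read_camera(n); cv2.imwrite('pics/'+f,p[:,:,::-1]); return p,d
def deproj(n,d,us,vs):
    c=viewer.camera_info(n);K=np.array(c['intrinsics']);z=d[vs,us]
    P=np.stack([(us-K[0,2])/K[0,0]*z,-(vs-K[1,2])/K[1,1]*z,-z],-1)
    return P@np.array(c['rotation']).T+np.array(c['eye'])
E
python3 - <<'E'
from h import *
np.set_printoptions(precision=4,suppress=True)
for n in('side','top'):
    p,d=snap(n,n+'0.png'); print(n,viewer.camera_info(n))
    for k in ['stand','yoke','sleeve_mid','lever_pivot','lever_tip','pointer','mouth_a','cap_a','canister']:
        for f in (tip_of,search_frame):
            try: r=f(n,k)
            except Exception as e: print(k,f.__name__,e); continue
            print(k,f.__name__,[(np.round(q['at'],4).tolist(),round(q['score'],2)) for q in r[:4]])
print(env.sense())
E
```

```text
pics
side {'intrinsics': array([[428.6562,   0.    , 254.3928],
       [  0.    , 428.6562, 193.904 ],
       [  0.    ,   0.    ,   1.    ]]), 'eye': array([0.2347, 0.9735, 0.7339]), 'rotation': array([[-0.9393,  0.1931, -0.2838],
       [-0.343 , -0.5008,  0.7947],
       [ 0.0114,  0.8438,  0.5366]])}
stand call [([0.5322, -0.0267, -0.0035], 0.82), ([0.5655, -0.0028, 0.0967], 0.51)]
stand call [([0.5371, 0.0311, 0.0081], 0.81), ([0.555, 0.1156, 0.0979], 0.69), ([0.5321, 0.0192, 0.0994], 0.29)]
yoke call [([0.5294, 0.0042, 0.1022], 0.78)]
yoke call [([0.5323, 0.0183, 0.1008], 0.95), ([0.552, -0.0264, 0.1065], 0.43)]
sleeve_mid call [([0.5352, -0.0588, 0.1006], 0.94)]
sleeve_mid call [([0.5308, 0.0184, 0.0995], 0.78)]
lever_pivot call [([0.547, -0.051, 0.1026], 0.39)]
lever_pivot call [([0.5503, -0.0304, 0.1099], 0.49)]
lever_tip call [([0.5643, -0.0005, 0.0985], 0.41)]
lever_tip call [([0.5524, -0.0282, 0.1052], 0.65)]
pointer call [([0.6076, 0.0829, 0.0088], 0.76)]
pointer call [([0.6125, 0.0809, 0.0704], 0.74)]
mouth_a call [([0.5119, 0.1037, 0.0915], 0.74), ([0.4673, 0.0965, 0.0
[... 1929 characters left out ...]
er call []
canister call [([0.5783, -0.461, 0.1149], 0.59), ([0.5485, -0.0347, 0.0114], 0.45)]
{'t': 1.8, 'joint_positions': array([-1.246 ,  0.4675, -0.0116,  1.6027,  0.006 ,  1.0714, -0.0563]), 'joint_velocities': array([-0.0004,  0.0003,  0.0015,  0.002 ,  0.0006,  0.0001, -0.0003]), 'tau': array([ -0.0004, -52.0403,  -0.0126, -24.4055,  -0.0567,   0.0114,
         0.    ]), 'ee_pos': array([0.2338, 0.6065, 0.2146]), 'tcp_rot': array([[-0.9331,  0.3596,  0.0001],
       [ 0.3596,  0.9331,  0.    ],
       [-0.0001,  0.0001, -1.    ]]), 'wrist_force': array([-0.6322, -0.444 ,  0.0399]), 'moment': array([-0.0061, -0.0226, -0.011 ]), 'grasp_force': 0.0, 'gripper_width': 0.09191381522328622}
```

```bash
python3 - <<'E'
import cv2
a=cv2.imread('pics/side0.png');b=cv2.imread('pics/top0.png')
cv2.imwrite('pics/t1.png',cv2.resize(b[60:260,150:400],None,fx=3,fy=3))
E
```

```text
(no output)
```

View pics/side0.png

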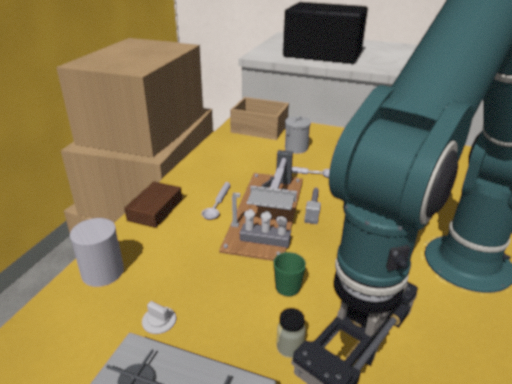

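View pics/t1.png

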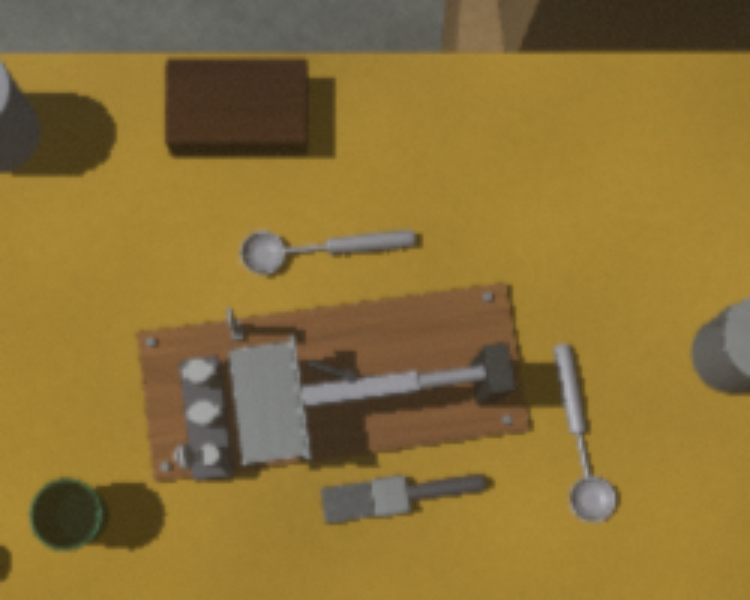

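The side view shows the rack at about (265,215) with its three tubes at (250–282,222). In the top crop the open cap is on the tube nearest the robot, at about (205,455) with its lid at (182,455). The pointer is at (235,325), and the lever is open at (335,370). The leg extends towards world +y, tilted about 7°. I'll fit the frame from depth next.

```bash
cat >> h.py <<'E'
def cloud(n):
    p,d=viewer.read_camera(n); vs,us=np.nonzero(d>0)
    return deproj(n,d,us,vs),p[vs,us]
def T(ang,o): 
    x=np.array([np.cos(ang),np.sin(ang)]);return np.stack([x,[-x[1],x[0]]],1),np.array(o)
E
python3 - <<'E'
from h import *
np.set_printoptions(precision=4,suppress=True,linewidth=150)
S=[];W=[]
def add(s,l,w=1):
    S.append(s);W.append(np.array(l)[:2])
for n in('side','top'):
    snap(n,'tmp.png')
    for k,s in [('stand',(0,0)),('yoke',(.0325,0)),('sleeve_mid',(-.03,0))]:
        r=tip_of(n,k)
        if r and r[0]['score']>.5: add(s,r[0]['at'])
    for r in tip_of(n,'mouth_a'):
        if r['score']>.4:
            y=(0.514-r['at'][0]); add((.135,.044*round(y/.044)),r['at'])
S=np.array(S);W=np.array(W)
A=S-S.mean(0);B=W-W.mean(0)
ang=np.arctan2((A[:,0]*B[:,1]-A[:,1]*B[:,0]).sum(),(A*B).sum())
R,_=T(ang,(0,0));o=W.mean(0)-R@S.mean(0)
print(ang,o,len(S)); print(W-(S@R.T+o))
for n in('side','top'):
    P,C=cloud(n);Q=np.c_[(P[:,:2]-o)@R,P[:,2]]
    near=(abs(Q[:,0])<.25)&(abs(Q[:,1])<.13)
    m=near&(abs(Q[:,1]+.09)<.03)&(Q[:,2]>.03)&(Q[:,0]>.06); print(n,'pointer');print(Q[m][np.argsort(-Q[m][:,2])][:14])
    for nm,m in [('keeperz',near&(abs(Q[:,2]-.097)<.006)&(Q[:,0]>.03)&(Q[:,0]<.115)),('platetop',near&(Q[:,2]>.104)&(Q[:,0]>0.01)&(Q[:,0]<.05)&(abs(Q[:,1])<.08)),('sleeve',near&(Q[:,2]>.1)&(Q[:,2]<.12)&(abs(Q[:,1])<.013)&(Q[:,0]>-.08)&(Q[:,0]<.02)),('lever',near&(Q[:,2]>.08)&(Q[:,1]<-.017)&(Q[:,1]>-.05)&(Q[:,0]>-.05)&(Q[:,0]<.026)),('block',near&(abs(Q[:,2]-.042)<.006)&(Q[:,0]>.1)),('board',near&(abs(Q[:,2]-.012)<.005)),('opencap',near&(Q[:,2]>.07)&(Q[:,0]>.105)&(Q[:,1]>.025)),('caps',near&(Q[:,2]>.083)&(Q[:,0]>.11)&(Q[:,1]<.025))]:
        q=Q[m]
        if len(q): print(nm,len(q),q.min(0),q.max(0),'mean',q.mean(0))
E
```

```text
1.6927945570170149 [ 0.531  -0.0268] 12
[[ 0.001  -0.0031]
 [ 0.0019  0.0033]
 [ 0.0013  0.0018]
 [-0.0009 -0.0029]
 [-0.0016  0.0007]
 [-0.0023 -0.0019]
 [-0.0004 -0.0024]
 [-0.0031  0.0021]
 [-0.001  -0.0048]
 [-0.0022  0.0047]
 [ 0.0026 -0.0016]
 [ 0.0049  0.0042]]
side pointer
[[ 0.0948 -0.0906  0.1229]
 [ 0.0948 -0.0934  0.1225]
 [ 0.0947 -0.0962  0.122 ]
 [ 0.0956 -0.0821  0.1215]
 [ 0.0953 -0.0905  0.12  ]
 [ 0.0954 -0.0933  0.1197]
 [ 0.0957 -0.0959  0.1195]
 [ 0.0937 -0.0882  0.1194]
 [ 0.0929 -0.0856  0.1194]
 [ 0.0912 -0.0805  0.1191]
 [ 0.096  -0.0793  0.119 ]
 [ 0.098  -0.0898  0.1187]
 [ 0.0956 -0.0822  0.1183]
 [ 0.0954 -0.085   0.1178]]
keeperz 677 [ 0.0301 -0.0997  0.0927] [0.1035 0.0664 0.103 ] mean [0.0681 0.0006 0.1003]
platetop 188 [ 0.0101 -0.0632  0.104 ] [0.0462 0.0656 0.115 ] mean [0.0307 0.0006 0.1092]
sleeve 143 [-0.0798 -0.0129  0.1002] [0.0183 0.011  0.1172] mean [-0.0283  0.0008  0.1111]
lever 49 [-0.0171 -0.0324  0.0917] [ 0.0227 -0.0172  0.1198] mean [ 0.0039 -0.0233  0.1074]
block 478 [ 0.1128 -0.0631  0.036 ] [0.1619 0.0691 0.0479] mean [0.145  0.005
[... 679 characters left out ...]
 0.0301 -0.0964  0.0921] [0.101  0.0667 0.103 ] mean [0.0676 0.0025 0.0987]
platetop 121 [ 0.0101 -0.0612  0.1043] [0.0492 0.0666 0.1155] mean [0.0271 0.0014 0.11  ]
sleeve 229 [-0.0798 -0.0127  0.1   ] [0.0198 0.0118 0.1164] mean [-0.03    0.0012  0.1098]
lever 31 [-0.0232 -0.0331  0.0953] [ 0.019  -0.017   0.1161] mean [ 0.0037 -0.0239  0.11  ]
block 348 [ 0.1144 -0.0625  0.0363] [0.1595 0.069  0.0476] mean [0.1357 0.0084 0.0418]
board 4176 [-0.2494 -0.1284  0.007 ] [0.2226 0.1298 0.017 ] mean [-0.0258 -0.024   0.0121]
opencap 90 [0.1236 0.0354 0.071 ] [0.1664 0.0598 0.1116] mean [0.1469 0.0475 0.0918]
caps 125 [ 0.118  -0.052   0.0845] [0.1509 0.0154 0.0932] mean [ 0.1347 -0.0177  0.0895]
```

```bash
cat >> h.py <<'E'
ang=1.6928; R,_=T(ang,(0,0)); O=np.array([.531,-.0268])+R@[0,.0015]
def w(x,y,z): return np.r_[O+R@[x,y],z]
def s(): 
    e=env.sense();return np.round(np.r_[R.T@(e['ee_pos'][:2]-O),e['ee_pos'][2],R.T@e['wrist_force'][:2],e['wrist_force'][2],e['grasp_force'],e['gripper_width'],e['t']],4)
def ori(a): # tool y along stand angle a, z down
    y=np.r_[np.cos(ang+a),np.sin(ang+a),0];z=np.r_[0,0,-1.];return np.stack([np.cross(y,z),y,z],1)
lo=np.array([-2.53,-.31,-1.57,.28,-1.29,.15,-2.92]);hi=np.array([2.53,2.02,1.55,2.44,4.43,1.84,2.92])
E
python3 - <<'E'
from h import *
np.set_printoptions(precision=3,suppress=True,linewidth=150)
print(s())
for p,aa in [((.192,.044,.16),(0,np.pi)),((.02,-.004,.082),(np.pi/2,-np.pi/2)),((.084,-.004,.082),(np.pi/2,-np.pi/2))]:
    for a in aa: 
        q=solver.inverse_kinematics(w(*p),ori(a)); print(p,a,q, None if q is None else np.minimum(q-lo,hi-q).min())
E
```

```text
[ 0.665  0.216  0.215 -0.686 -0.814 -0.245  0.     0.092  2.4  ]
(0.192, 0.044, 0.16) 0 [-0.533  0.266  0.156  2.049 -0.055  0.831  1.348] 0.3909886963012372
(0.192, 0.044, 0.16) 3.141592653589793 [-0.955  0.3    0.66   2.074 -0.245  0.843 -1.601] 0.366143174866691
(0.02, -0.004, 0.082) 1.5707963267948966 [-0.959  0.938  1.34   2.046 -1.058  1.121 -2.128] 0.20992650365775445
(0.02, -0.004, 0.082) -1.5707963267948966 [-0.447  0.484  0.496  2.02  -0.344  0.718  0.385] 0.4198742204038459
(0.084, -0.004, 0.082) 1.5707963267948966 [-1.085  0.93   1.34   2.058 -1.055  1.114 -2.247] 0.20957194387267508
(0.084, -0.004, 0.082) -1.5707963267948966 [-0.54   0.471  0.458  2.029 -0.313  0.708  0.237] 0.41051520720340395
```

```bash
python3 - <<'E'
from h import *
np.set_printoptions(precision=3,suppress=True,linewidth=150)
effector.grasp(10)
env.reach(w(.195,.044,.17),ori(0)); print(s())
env.movel(w(.195,.044,.1),rate=.1); print(s())
for x,z in [(.165,.1),(.15,.099),(.140,.095),(.137,.092),(.136,.090),(.136,.088)]:
    env.movel(w(x,.044,z),rate=.05); print(s())
    if s()[5]>12: break
env.movel(w(.136,.044,.17),rate=.15)
snap('side','side1.png');p,d=snap('top','top1.png')
import cv2
a=cv2.imread('pics/side1.png')[150:280,190:330];b=cv2.imread('pics/top1.png')[130:240,180:320]
cv2.imwrite('pics/m1.png',np.vstack([cv2.resize(a,(420,300)),cv2.resize(b,(420,300))]))
for n in('side','top'):
    P,C=cloud(n);Q=np.c_[(P[:,:2]-O)@R,P[:,2]]
    m=(Q[:,2]>.082)&(Q[:,2]<.13)&(Q[:,0]>.112)&(Q[:,0]<.18)&(Q[:,1]>.025)&(Q[:,1]<.07);q=Q[m];print(len(q)); 
    if len(q): print(q.min(0),q.max(0))
E
```

```text
[ 0.196  0.044  0.17   0.652 -0.286  0.394  0.     0.     5.567]
[ 0.195  0.044  0.1   -0.014  0.022  0.537  0.     0.     6.417]
[ 0.165  0.044  0.1   -0.127  0.117  0.616  0.     0.001  7.167]
[ 0.149  0.044  0.099  0.28  -0.465 -0.492  0.     0.     7.617]
[ 0.14   0.044  0.095  0.853 -0.016  0.345  0.     0.     7.983]
[ 0.137  0.044  0.092  0.796 -0.145 -0.812  0.     0.     8.233]
[ 0.136  0.044  0.09  -0.132  1.242  4.034  2.324  0.     8.483]
[ 0.136  0.044  0.09  -0.875  6.881 23.83  11.907  0.     8.733]
74
[0.115 0.033 0.083] [0.151 0.057 0.095]
0
```

View pics/m1.png

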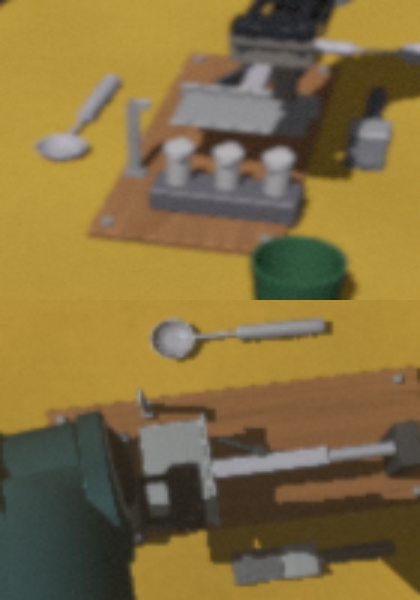

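The composite shows all three caps shut in the side view at (178,145), (228,150) and (278,155). The fingers also stopped at z = 0.090. Next I'll straddle the sleeve and push.

```bash
python3 - <<'E'
from h import *
np.set_printoptions(precision=3,suppress=True,linewidth=150)
effector.release()
env.reach(w(.013,-.004,.17),ori(-np.pi/2)); print(s())
env.movel(w(.013,-.004,.082),rate=.1); print(s())
if abs(s()[3:6]).max()<8:
    for x in (.03,.055,.075,.081): env.movel(w(x,-.004,.082),rate=.06); print(s())
def meas():
  for n in('side','top'):
    p,d=snap(n,n+'2.png'); vs,us=np.nonzero(d>0);P=deproj(n,d,us,vs);Q=np.c_[(P[:,:2]-O)@R,P[:,2]]
    for nm,m in [('ptr',(Q[:,2]>.112)&(Q[:,2]<.125)&(abs(Q[:,1]+.09)<.015)&(Q[:,0]>.07)&(Q[:,0]<.12)),('keeper',(abs(Q[:,2]-.098)<.006)&(abs(Q[:,1])<.05)&(Q[:,0]>.105)&(Q[:,0]<.2)),('platetop',(Q[:,2]>.105)&(Q[:,2]<.114)&(Q[:,0]>.075)&(Q[:,0]<.11)&(abs(Q[:,1])<.064))]:
        q=Q[m]; print(n,nm,len(q),q.min(0) if len(q) else'',q.max(0) if len(q) else'',np.median(q,0))
meas()
import cv2
a=cv2.imread('pics/side2.png')[150:280,190:330];b=cv2.imread('pics/top2.png')[130:240,180:320]
cv2.imwrite('pics/m2.png',np.vstack([cv2.resize(a,(420,300)),cv2.resize(b,(420,300))]))
E
```

```text
[ 0.014 -0.004  0.17   1.395  0.52   0.334  0.     0.092 12.1  ]
[ 0.013 -0.004  0.083 -0.367  0.625  0.545  0.     0.092 13.133]
[ 0.03  -0.004  0.082 -3.204 -0.24   2.586  1.445  0.092 13.567]
[ 0.055 -0.004  0.082 -3.814 -0.496  3.188  1.818  0.091 14.133]
[ 0.075 -0.004  0.082 -4.303 -0.031  3.19   2.116  0.092 14.617]
[ 0.081 -0.004  0.082 -4.554  0.35   2.841  2.206  0.092 14.867]
side ptr 26 [ 0.09  -0.097  0.113] [ 0.099 -0.081  0.124] [ 0.096 -0.09   0.118]
side keeper 511 [ 0.105 -0.05   0.096] [0.163 0.05  0.104] [0.136 0.    0.1  ]
side platetop 185 [ 0.076 -0.062  0.105] [0.099 0.063 0.114] [ 0.093 -0.001  0.11 ]
top ptr 0   [nan nan nan]
top keeper 0   [nan nan nan]
top platetop 0   [nan nan nan]
  return _methods._mean(a, axis=axis, dtype=dtype,
  ret = um.true_divide(
```

View pics/m2.png

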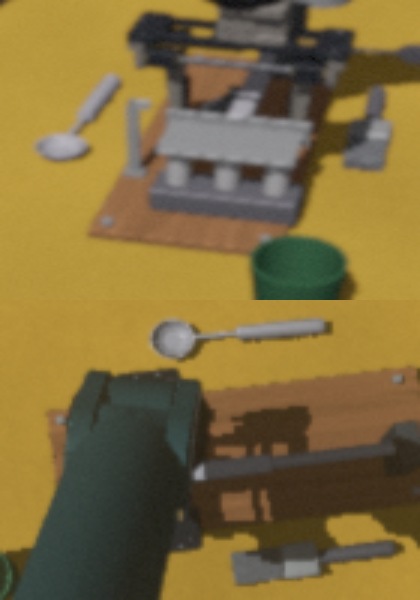

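The pushed-out keeper is seen at (235,130) just over the caps, with the lever still open at (240,105) in the side crop. The pointer head at (140,102) is near the crossplate line. One finer measurement of the plate face against the pointer face follows.

```bash
python3 - <<'E'
from h import *
np.set_printoptions(precision=4,suppress=True,linewidth=150)
env.movel(w(.0825,-.004,.082),rate=.03); print(s())
A=[]
for i in range(2):
    P,C=cloud('side');A.append(np.c_[(P[:,:2]-O)@R,P[:,2]])
Q=np.vstack(A)
m=(Q[:,2]>.104)&(Q[:,2]<.125)&(abs(Q[:,1]+.09)<.016)&(Q[:,0]>.07)&(Q[:,0]<.12)
q=Q[m];print('ptr',len(q),np.percentile(q[:,0],[5,25,50,75,95]))
for ys in (-.055,-.045,.0,.045):
    m=(Q[:,2]>.1035)&(Q[:,2]<.113)&(abs(Q[:,1]-ys)<.01)&(Q[:,0]>.084)&(Q[:,0]<.12)
    q=Q[m];print(ys,len(q),np.percentile(q[:,0],[5,25,50,75,95]))
m=(abs(Q[:,2]-.098)<.006)&(abs(Q[:,1])<.05)&(Q[:,0]>.15)&(Q[:,0]<.2);print('keeper end',np.percentile(Q[m][:,0],[90,98,100]))
for k in('yoke','pointer'):
    r=tip_of('side',k); print(k,[((R.T@(np.array(x['at'][:2])-O)),x['score']) for x in r[:2]])
r=tip_of('side','lever_tip'); print([((R.T@(np.array(x['at'][:2])-O)),x['score']) for x in r[:2]])
E
```

```text
[ 0.0821 -0.0038  0.0819 -4.8578  1.1702  2.072   2.496   0.0918 15.2167]
ptr 80 [0.0922 0.0943 0.0954 0.0962 0.0975]
-0.055 61 [0.0892 0.0933 0.0956 0.0975 0.0991]
-0.045 55 [0.0891 0.0934 0.0959 0.0976 0.0995]
0.0 80 [0.0845 0.0883 0.0941 0.0963 0.0986]
0.045 59 [0.0897 0.0931 0.0946 0.0963 0.0976]
keeper end [0.1619 0.1631 0.1649]
yoke [(array([0.2882, 0.0855]), 0.72), (array([ 0.0949, -0.0015]), 0.66)]
pointer [(array([ 0.0964, -0.0941]), 0.63)]
[(array([ 0.0819, -0.0369]), 0.42)]
```

```bash
python3 - <<'E'
from h import *
np.set_printoptions(precision=4,suppress=True,linewidth=150)
env.movel(w(.083,-.004,.082),rate=.03);env.pause(.3);print(s())
effector.grasp(30);print(s());env.pause(.5);print(s())
A=[]
for i in range(2):
    P,C=cloud('side');A.append(np.c_[(P[:,:2]-O)@R,P[:,2]])
Q=np.vstack(A)
m=(Q[:,2]>.104)&(Q[:,2]<.125)&(abs(Q[:,1]+.09)<.016)&(Q[:,0]>.07)&(Q[:,0]<.12)
q=Q[m];print('ptr',len(q),np.percentile(q[:,0],[5,25,50,75,95]))
for ys in (-.055,-.045,.045):
    m=(Q[:,2]>.1035)&(Q[:,2]<.113)&(abs(Q[:,1]-ys)<.01)&(Q[:,0]>.084)&(Q[:,0]<.12)
    q=Q[m];print(ys,len(q),np.percentile(q[:,0],[5,25,50,75,95]))
m=(abs(Q[:,2]-.098)<.006)&(abs(Q[:,1])<.05)&(Q[:,0]>.15)&(Q[:,0]<.2);print('keeper end',np.percentile(Q[m][:,0],[90,98,100]))
snap('side','side3.png')
import cv2
cv2.imwrite('pics/m3.png',cv2.resize(cv2.imread('pics/side3.png')[150:280,190:330],None,fx=5,fy=4.6))
E
```

```text
[ 0.0825 -0.0038  0.0819 -4.8501  2.2195  1.5437  2.5172  0.0919 16.0167]
[ 0.0829 -0.0041  0.0819 -4.6536  0.7506 -2.9254 31.7681  0.0256 17.0333]
[ 0.0829 -0.0041  0.0819 -5.566  -0.3386 -1.785  31.7671  0.0256 17.5333]
ptr 79 [0.0921 0.0938 0.0953 0.0967 0.0978]
-0.055 46 [0.0933 0.0953 0.0965 0.0982 0.0998]
-0.045 43 [0.092  0.0953 0.0965 0.0976 0.0995]
0.045 51 [0.0921 0.0943 0.0956 0.0969 0.099 ]
keeper end [0.1624 0.1638 0.1668]
```

View pics/m3.png

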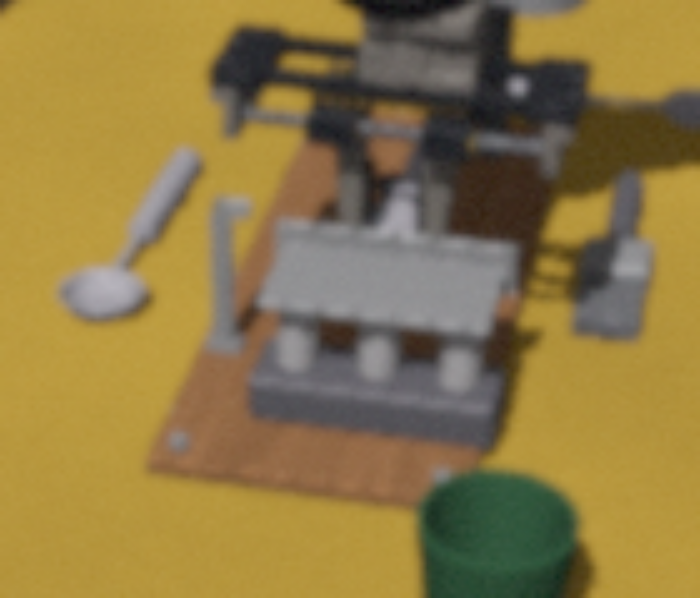

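The picture shows the fingers closed on the sleeve at (350–440,190), the crossplate at (395,235) level with the pointer, and all the bystanders where they were. The 25.6 mm grip width fits the 26.5 mm thickness of sleeve plus closed lever, so I'm handing in.

```bash
python3 -c "
from station import workorder
print(workorder.finish_job())"
```

```text
the job is handed in; nothing more can be done
None
```

I pressed the open cap shut, pushed the leg out to the pointer (about 1 mm past it by the camera), and pinched the lever closed against the sleeve at about 32 N; the job was handed in while still holding, and no verdict was returned.

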